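# Slide the cuvette shuttle to its reading stop

## Task

Press down the brake pad in the middle of the cuvette carriage, before moving it, to free it and, keeping the pad pressed, push the carriage along its rail until it rests against the stop block that has the upright capped post, not the plain one. Then let the pad spring back up and leave the carriage there. Only press and push with the fingertips, never force the carriage while its brake is on, and do not disturb the glassware and other things around.

Things in the scene. Friction and masses are not known exactly. Their poses are not given: they have to be found in the camera images.
- rail: aluminium rail 60 mm wide, 440 mm long, 30 mm high (120 mm wide feet near its ends), screwed to the bench. Origin: centre of its underside on the bench. Its y axis runs along the rail; its x axis points across it to the side where the carriage has its cuvette block (away from the robot); z is up.
- carriage (a joint): position of the carriage along the rail's y axis in m, 0 at the rail's middle. With the brake free, about 1 to 3 N moves it slowly; with the brake on it holds against roughly 10 N. Carriage: grey plate 104 mm along the rail, 100 mm across, 12 mm thick, with a pad, two lips and a cuvette block on it.
- carriage_mid (a point): middle of the carriage plate's top face, on the rail's centre line, 43 mm above the bench. Each side of the pad a lip rises 14 mm above the plate, its inner face 32 mm from this point along the rail. The black cuvette block at the plate's far edge begins 25 mm beyond this point; its cuvettes reach 77 mm above the bench.
- pad_top (a point): centre of the brake pad's top face, moves with it: a black ribbed rubber pad, 52 mm along the rail and 40 mm across, between the two lips; its centre lies 14 mm from the rail's centre line, towards the robot. At rest its top is 51 mm above the bench, 6 mm below the tops of the lips.
- brake_pad (a joint): how far the pad is pressed down, in m: about 0 at rest (brake on), 0.006 fully down. It is sprung: starts to move at about 13 N, about 16 N fully down. The brake is free once the pad is 1 mm down or more, and grips again when the pad comes back up.
- stop_post: fixed steel stop block across the rail, 24 mm along it, 84 mm across, top 54 mm above the bench, with a 10 mm post in its middle carrying a flat round cap 26 mm wide, top 88 mm above the bench. At either end of the carriage's run. Origin: middle of the block, at bench level; axes as the rail's. The carriage touches it when the two middles are 64 mm apart.
- stop_plain: the same stop block without post and cap, at the other end of the carriage's run. Does not move.
- amber_jar: small closed amber glass jar with a blue cap, 40 mm wide, 62 mm tall, loose, a bystander. Origin: centre of its underside.
- dish: flat round white dish, 88 mm wide, 14 mm tall, loose, a bystander. Origin: centre of its underside.
- beaker: open glass beaker, 60 mm wide, 68 mm tall, loose, a bystander. Origin: centre of its underside.
- cuvette_box: closed blue plastic box, 55 x 90 x 45 mm tall, loose, a bystander. Origin: centre of its underside.
- amber_bottle: amber glass bottle, 72 mm wide, 150 mm tall, loose, a bystander. Origin: centre of its underside.
- white_bottle: white plastic bottle, 66 mm wide, 140 mm tall, loose, a bystander. Origin: centre of its underside.
- jug: white plastic jug with a side handle, 100 mm wide, 110 mm tall, loose, a bystander. Origin: centre of its underside.
Mind the look-alikes: they are no part of the job. What is shaped like the stop_post but green is not meant.

How it is judged (in metres and radians):
On the way, in this order (a step that is already met when the one before it is completed fails the run):
1. the brake pad is pressed down (at least 1.5 mm) while the carriage is still where it began (within 8 mm) (value of joint brake_pad above 0.0015 m and distance of carriage_mid from where it was at the start of the episode below 0.008 m), for 0.1 s.
2. the carriage comes up against the stop with the post (within 3 mm) with its pad still pressed (at least 1 mm) (horizontal distance between carriage_mid and stop_post below 0.067 m and value of joint brake_pad above 0.001 m), for 0.05 s.
At the end, for the whole second after the job is handed in: The carriage rests against the stop with the post (gap under 3 mm), at rest, and its brake pad has sprung back up (within 0.8 mm), so that the brake holds (horizontal distance between carriage_mid and stop_post below 0.067 m and value of joint brake_pad below 0.0008 m and velocity of joint carriage between -0.003 and 0.003 m/s); the robot touches nothing.
It fails at once if the carriage is forced along (faster than 30 mm/s) while its brake is on (pad less than 0.5 mm down) (value of joint brake_pad below 0.0005 m and (velocity of joint carriage above 0.03 m/s or velocity of joint carriage below -0.03 m/s)).
It fails at once if a bystander is shifted, lifted or knocked over (more than 10 mm) (distance of any of amber_jar, dish, beaker, cuvette_box, amber_bottle, white_bottle, jug from where it was at the start of the episode above 0.01 m).
It also fails if it takes over 35 s, if anything falls off the work surface, if the arm or the gripper's body presses on something with over 40 N, if the wrist force passes 120 N, or if a joint passes its speed limit or range.

## Robot

A 6-joint arm with a two-finger parallel gripper is mounted at the origin on the work surface. World frame = base frame: x ahead of the robot, y to its left, z up, the work surface at z = 0. Lengths are in m, angles in degrees, forces in N, time in s.
With the tool pointing down it reaches from about 0.3 to 0.85 m from the base axis. Payload 4.2 kg.
Tool frame: the origin (TCP) lies between the finger pads; the fingertips stand 17 mm ahead of it and the grasp point (between the pads) lies 2 mm behind it (tcp_to_tips is the distance from the TCP to the fingertips, in m); z points along the fingers, x is the direction in which the jaws open and shut, and the axes are right-handed (so a half turn about z gives the same grasp; the last joint's range is limited). The gripper opens to 91 mm and grips with 3 to 60 N. Pads are 32 mm wide; open, the fingers measure 118 mm over their backs; the gripper's body (76 mm by 178 mm) begins 60 mm behind the grasp point.
Start: joints at [-75.229, 18.312, 89.639, -0, 72.044, -1.146], TCP at [0.158, -0.553, 0.231] pointing down, gripper open.
Joint ranges: [-177.97, 177.97], [-48.28, 115.42], [12.27, 149.76], [-77.06, 257.06], [2.81, 150.46], [-146.56, 146.56]. Speed limits (degrees/s): [147.25, 147.25, 180, 180, 180, 180].

## Interface

Orientations are given as [roll, pitch, yaw] about the fixed x, y, z axes, in that order (R = Rz(yaw) Ry(pitch) Rx(roll)).
In Python, from plant import * gives the robot as it stands. The module is installed in compiled form; this text tells all that it offers.
- The arm moves only by the tool play_rows, never from a script. Its argument "moves" is a list of rows, each a list of 3 entries, a list of its own where there are three numbers: the turn, a rotation vector about the tool's x, y, z scaled (see below), then the shift along the tool's x, y, z scaled (see below), then the opening, from -1 (shut) to 1 (fully open). In form: [[[rx, ry, rz], [dx, dy, dz], claw], ...]. A call has 1 to 5 rows; each row is the pose to reach, as a shift and turn from the pose commanded when the call began, along the tool's axes at that moment; what a row does not reach only later rows make up. The controller multiplies each number of a shift by 0.75 m and each number of a turn by 0.5 rad. A row lasts 1/12 s, in which the tool goes at most 41.7 mm and 7.16 degrees, less where a joint would pass 70% of its speed; a pose out of reach is approached as far as the arm can. A call with a number of a shift or a turn outside -1 to 1 is refused whole. A call with a gripper value outside its range is refused whole. The fingers move at their own pace and stop on an object; "newtons" is the grip in N (left out, the last holds). Time passes only in rows, so rows that repeat a pose let the fingers close. It gives the time, the measured TCP pose, the force and the opening at its end, in the units of the state.
- get_state(): the state, without advancing time (a new reading comes with each control period).
- camera(name): name is "scene" or "side" or "wrist"; returns the picture (420x560x3 uint8, red, green, blue); there is no depth.
- camera_params(name): a dict with "intrinsics" (3x3 intrinsics, pixels), "world_from_camera" (4x4, takes a point from camera to world coordinates); the wrist camera has in their place "T_tool_cam" (4x4, takes a point from camera to tool coordinates, whose origin is the TCP and whose axes are the tool frame's). Camera axes: x right, y down, z forward; pixel columns grow to the right and rows downward; lengths in m; the calibration is good to about 2 mm. The wrist camera is an equidistant fisheye: a pixel r from the principal point sees the ray r / f radians off the axis. A picture is of the moment at which its call begins: read the wrist's pose just before it. camera_params takes no time and is no camera call.
- close_job(): hands the job in, once; it reports no verdict.
The state is a dict: "time": time; "joint_pos": joint angles; "dq": joint speeds; "effort": joint torques, N m; "position": TCP position; "tcp_rot": TCP orientation; "contact_force": force on the tool from outside, world axes, zero at the start; "ft_torque": the same for the moment, N m; "grip_width": opening from 0.0 (shut) to 1.0 (fully open).
Only numpy, scipy, OpenCV 4.12 (cv2) and the standard library are available. Lean on these libraries where they do the work, as an engineer would, in place of code of your own. Each camera call takes 0.05 s, during which the arm holds its last target. There are 200 camera calls.

## Working session

There is one attempt and no reset: what is moved stays moved. The work goes in short steps, Python scripts to look and compute and a tool call to move; the robot and the scene stay as the last step left them, time stands still between calls to the robot, and variables do not carry over. Pictures are saved under pics/ and viewed, about 8 in all and at most 12, crops included, and the job is handed in when it is done.

Besides the shell and the picture viewer there is one more tool, called after ">>>" as name([rows], argument=value, ...), one row to a line, values as JSON. play_rows: Moves the arm, as the interface text tells. Shifts and turns lie within -1 to 1; 1 stands for 0.75 m of shift or 0.5 rad of turn. Its arguments: {"type":"object","properties":{"moves":{"type":"array","items":{"type":"array"}},"newtons":{"type":"number"}},"required":["moves"]}

```bash
mkdir -p pics; python3 - <<'E'
from plant import *
import cv2,numpy as np
for n in("scene","side"):
    cv2.imwrite(f"pics/{n}0.png",cv2.resize(camera(n),None,fx=1.42,fy=1.42,interpolation=cv2.INTER_CUBIC)[:,:,::-1])
    p=camera_params(n);print(n,np.round(p["intrinsics"],2).tolist(),np.round(p["world_from_camera"],4).tolist())
print(get_state())
print(camera_params("wrist"))
E
```

```text
scene [[425.63, 0.0, 281.21], [0.0, 425.63, 200.71], [0.0, 0.0, 1.0]] [[0.2973, 0.6521, -0.6974, 1.2666], [0.9548, -0.1976, 0.2222, -0.2048], [0.0071, -0.7319, -0.6814, 0.7623], [0.0, 0.0, 0.0, 1.0]]
side [[470.59, 0.0, 280.54], [0.0, 470.59, 214.09], [0.0, 0.0, 1.0]] [[-0.7637, -0.4147, 0.4948, -0.0103], [-0.6456, 0.4908, -0.5851, 0.6619], [-0.0002, -0.7663, -0.6425, 0.7864], [0.0, 0.0, 0.0, 1.0]]
{'time': 0.1, 'joint_pos': array([-7.52299377e+01,  1.83463053e+01,  8.96997353e+01, -1.20898840e-03,
        7.20446539e+01, -1.14672307e+00]), 'dq': array([ 0.00929405, -0.07738644, -0.16666868,  0.01519724,  0.06823047,
        0.00982291]), 'effort': array([-1.83319565e-05, -4.13332593e+01, -2.32509649e+01,  7.28657423e-02,
        4.21502092e-02, -5.15169177e-05]), 'position': array([ 0.15756461, -0.55253884,  0.23021895]), 'tcp_rot': array([-1.79999334e+02,  9.06994087e-02, -7.40828405e+01]), 'contact_force': array([ 1.16766726,  0.32188705, -0.13331829]), 'ft_torque': array([ 0.00539761, -0.01315006, -0.00198304]), 'grip_width': 0.9987823871912652}
{'intrinsics': array([[325.1922621 ,   0.        , 281.5654323 ],
       [  0.        , 325.1922621 , 208.82353524],
       [  0.        ,   0.        ,   1.        ]]), 'T_tool_cam': array([[ 9.99999811e-01, -6.13692219e-04, -3.23465052e-05,
        -1.35308784e-03],
       [ 5.98244019e-04,  9.60084290e-01,  2.79710204e-01,
        -7.76968192e-02],
       [-1.40600604e-04, -2.79710170e-01,  9.60084476e-01,
        -1.54690598e-01],
       [ 0.00000000e+00,  0.00000000e+00,  0.00000000e+00,
         1.00000000e+00]])}
```

View pics/scene0.png

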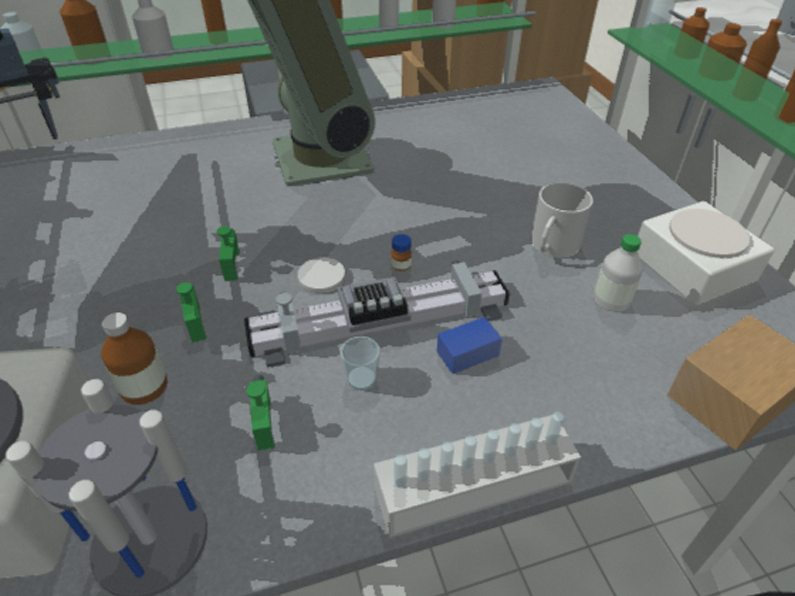

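View pics/side0.png

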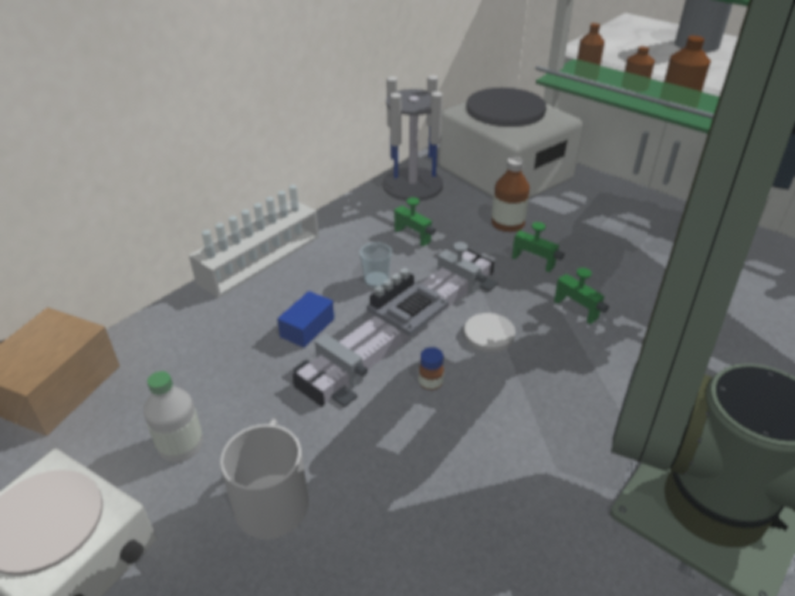

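Scene view: the grey post stop is at about (285,315), the plain stop at (467,285) and the carriage at about (375,303). The green look-alikes are off the rail. Next I'll enlarge crops of both views.

```bash
python3 - <<'E'
from plant import *
import cv2,numpy as np
a=cv2.imread("pics/scene0.png")
A=camera("scene")[175:265,165:365,::-1]; B=camera("side")[160:290,200:360,::-1]
cv2.imwrite("pics/c1.png",cv2.resize(A,None,fx=4,fy=4,interpolation=cv2.INTER_CUBIC))
cv2.imwrite("pics/c2.png",cv2.resize(B,None,fx=4.5,fy=4.5,interpolation=cv2.INTER_CUBIC))
E
```

```text
(no output)
```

View pics/c1.png

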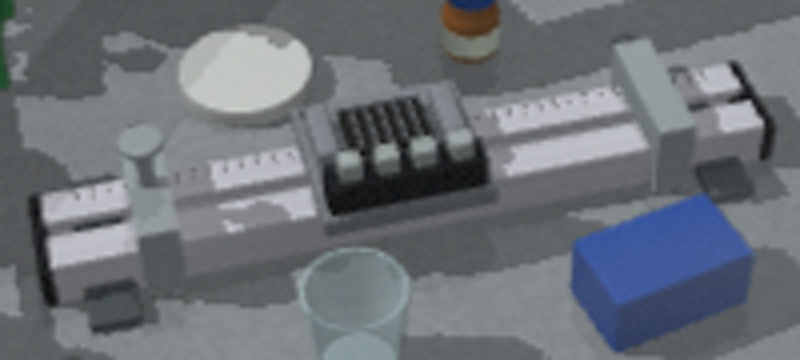

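View pics/c2.png

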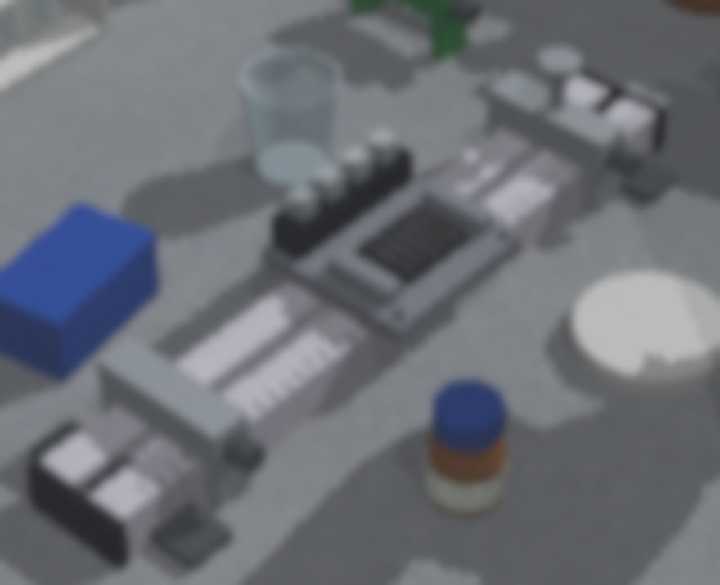

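Both crops are clear, so I'll fit the rail pose and the carriage position to the stops, cap, pad and plate corners.

```bash
cat > fit.py <<'E'
from plant import *
import numpy as np
from scipy.optimize import least_squares
P={n:camera_params(n) for n in("scene","side")}
def proj(n,X):
    T=np.linalg.inv(P[n]["world_from_camera"]);c=T[:3,:3]@X+T[:3,3];k=P[n]["intrinsics"]@c;return k[:2]/k[2]
def px(n,u,v): return np.array([165+u/4,175+v/4] if n=="scene" else [200+u/4.5,160+v/4.5])-.4
# camera,u,v,kind(0 rail,1 carriage,2 post stop,3 plain stop),local xyz
D=[("scene",142,136,2,0,0,.088),("side",560,59,2,0,0,.088),("scene",651,83,3,0,0,.054),("side",174,385,3,0,0,.054),
("side",418,236,1,-.014,0,.051),("side",400,323,1,-.05,.052,.043),("side",520,240,1,-.05,-.052,.043),("side",265,254,1,.05,.052,.043),
("scene",328,222,1,.05,-.052,.043),("scene",493,184,1,.05,.052,.043)]
def W(p,k,x,y,z):
    y=y+[0,p[3],p[4],p[5]][k];c,s=np.cos(p[2]),np.sin(p[2]);return np.array([p[0]+c*x-s*y,p[1]+s*x+c*y,z])
def res(p): return np.concatenate([proj(n,W(p,k,*l))-px(n,u,v) for n,u,v,k,*l in D])
r=least_squares(res,[.6,0,0,0,-.15,.15],loss="soft_l1")
if __name__=="__main__":
    p=r.x;print(np.round(p,4),np.degrees(p[2]));print(res(p).reshape(-1,2).round(1).tolist())
    for n,a in dict(mid=(1,0,0,.043),pad=(1,-.014,0,.051),post=(2,0,0,.088),plain=(3,0,0,.054)).items(): print(n,W(p,*a).round(4))
    def ray(n,u,v,z):
        M=P[n]["world_from_camera"];d=M[:3,:3]@np.linalg.inv(P[n]["intrinsics"])@np.array([u,v,1]);o=M[:3,3];return (o+d*(z-o[2])/d[2]).round(3)
    for nm,u,v,z in(("jarcap",401,242,.062),("dish",321,275,.014),("beaker",360,349,.068),("box",469,335,.045),("amb",117,325,.15)): print(nm,ray("scene",u/1.42,v/1.42,z))
E
python3 fit.py
```

```text
[ 5.514e-01 -2.690e-02 -2.180e-02  2.000e-04 -1.435e-01  1.675e-01] -1.251789984572763
[[-0.4, 0.1], [-0.5, 0.7], [-0.5, -0.2], [-0.1, 0.6], [-1.2, 1.5], [0.1, 2.0], [0.8, -0.9], [-0.9, -0.9], [-1.7, -0.3], [0.2, 0.5]]
mid [ 0.5514 -0.0267  0.043 ]
pad [ 0.5374 -0.0264  0.051 ]
post [ 0.5483 -0.1704  0.088 ]
plain [0.5551 0.1406 0.054 ]
jarcap [0.44  0.061 0.062]
dish [ 0.433 -0.091  0.014]
beaker [ 0.674 -0.078  0.068]
box [0.677 0.101 0.045]
amb [ 0.604 -0.403  0.15 ]
```

The fit agrees to about 1 to 3 mm. The run towards the post is -y, with about 80 mm of travel. I'll close the gripper and swing over in three calls.

>>> play_rows([
  [[0,0,-0.85],[-0.17,-0.22,0],-1],
  [[0,0,-0.85],[-0.17,-0.22,0],-1],
  [[0,0,-0.85],[-0.17,-0.22,0],-1],
  [[0,0,-0.85],[-0.17,-0.22,0],-1],
  [[0,0,-0.85],[-0.17,-0.22,0],-1],
], newtons=20)

```text
time: 0.62
position: [0.2819, -0.3835, 0.2308]
tcp_rot: [-180.0, 0.0, -49.7]
contact_force: [0.4, -0.4, 0.4]
grip_width: 0.667
```

```bash
cat > go.py <<'E'
import sys,numpy as np
from scipy.spatial.transform import Rotation as R
from plant import *
s=get_state();T=R.from_euler("xyz",s["tcp_rot"],degrees=True)
t=np.array([float(a) for a in sys.argv[1:4]]);G=R.from_euler("xyz",[180,0,-1.25],degrees=True)
d=t-s["position"]
print(s["time"],s["position"].round(4),s["tcp_rot"].round(2),s["contact_force"].round(2),s["grip_width"])
print("shift",(T.inv().apply(d)/.75).round(4),"len",np.linalg.norm(d).round(3),"turn",((T.inv()*G).as_rotvec()/.5).round(3))
E
python3 go.py .537 -.034 .16
```

```text
0.6167 [ 0.2819 -0.3835  0.2308] [-179.99    0.    -49.68] [ 0.36 -0.42  0.43] 0.6669103518857533
shift [-0.1352 -0.5609  0.0945] len 0.438 turn [-0.    -0.    -1.691]
```

>>> play_rows([
  [[0,0,-0.85],[-0.06,-0.26,0],-1],
  [[0,0,-0.85],[-0.06,-0.26,0],-1],
  [[0,0,-0.85],[-0.06,-0.26,0],-1],
  [[0,0,-0.85],[-0.06,-0.26,0],-1],
  [[0,0,-0.85],[-0.06,-0.26,0],-1],
])

```text
time: 1.03
position: [0.402, -0.2224, 0.231]
tcp_rot: [-180.0, -0.0, -25.2]
contact_force: [0.7, -0.3, 0.2]
grip_width: 0.301
```

```bash
python3 go.py .537 -.034 .16
```

```text
1.0333 [ 0.402  -0.2224  0.231 ] [-1.7997e+02 -2.0000e-02 -2.5230e+01] [ 0.66 -0.26  0.16] 0.3007184898260961
shift [ 0.0557 -0.3039  0.0949] len 0.242 turn [-0.001 -0.001 -0.837]
```

>>> play_rows([
  [[0,0,-0.84],[0.05,-0.27,0.0],-1],
  [[0,0,-0.84],[0.05,-0.27,0.0],-1],
  [[0,0,-0.84],[0.05,-0.27,0.0],-1],
  [[0,0,-0.84],[0.05,-0.27,0.0],-1],
  [[0,0,-0.84],[0.05,-0.27,0.0],-1],
])

```text
time: 1.45
position: [0.5226, -0.0558, 0.2309]
tcp_rot: [180.0, -0.0, -1.2]
contact_force: [1.6, -0.8, 0.3]
grip_width: 0.008
```

```bash
python3 go.py .537 -.034 .16; python3 - <<'E'
from plant import *
import cv2
s=get_state();print(s["position"],s["tcp_rot"])
cv2.imwrite("pics/w1.png",cv2.resize(camera("wrist"),None,fx=1.42,fy=1.42,interpolation=cv2.INTER_CUBIC)[:,:,::-1])
E
```

```text
1.45 [ 0.5226 -0.0558  0.2309] [ 1.80e+02 -1.00e-02 -1.18e+00] [ 1.64 -0.83  0.26] 0.007613775184203254
shift [ 0.0186 -0.0295  0.0945] len 0.076 turn [ 0.    -0.     0.002]
[ 0.52255258 -0.05579617  0.23090817] [ 1.79996190e+02 -5.74292977e-03 -1.18409299e+00]
```

View pics/w1.png

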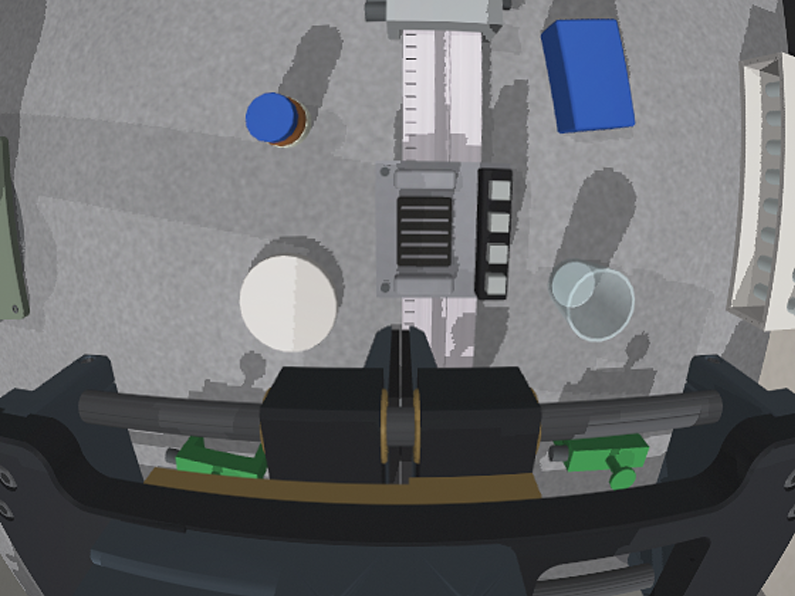

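Wrist view: the pad spans (397,197) to (453,266) with its centre at (425,231). The plain stop is at the top, and the fingertips show at about (402,328). I'll turn the pad and plate pixels into positions.

```bash
cat > wr.py <<'E'
from plant import *
import numpy as np
from scipy.spatial.transform import Rotation as R
q=camera_params("wrist");K=q["intrinsics"];M=q["T_tool_cam"]
def wray(u,v,z,pos,rot,sc=1.42):
    a=((u+.5)/sc-.5-K[0,2])/K[0,0];b=((v+.5)/sc-.5-K[1,2])/K[1,1];t=np.hypot(a,b);d=np.array([np.sin(t)*a/t,np.sin(t)*b/t,np.cos(t)])
    W=R.from_euler("xyz",rot,degrees=True).as_matrix();o=W@M[:3,3]+pos;d=W@M[:3,:3]@d;return o+d*(z-o[2])/d[2]
E
python3 - <<'E'
from wr import *
for n,u,v,z in(("p1",397,197,.051),("p2",453,197,.051),("p3",397,266,.051),("p4",453,266,.051),("plateR+",376,163,.043),("plateR-",377,298,.043),("stopedgeL",385,24,.054),("stopR",503,24,.054)):
    print(n,wray(u,v,z,np.array([.52255,-.0558,.2309]),[180,0,-1.184]).round(4))
E
```

```text
p1 [0.5197 0.0017 0.051 ]
p2 [0.5602 0.0012 0.051 ]
p3 [ 0.5185 -0.0494  0.051 ]
p4 [ 0.5602 -0.0502  0.051 ]
plateR+ [0.5048 0.0269 0.043 ]
plateR- [ 0.5023 -0.0761  0.043 ]
stopedgeL [0.5139 0.1298 0.054 ]
stopR [0.599  0.1313 0.054 ]
```

```bash
python3 go.py .539 -.031 .085
```

```text
1.5 [ 0.5268 -0.0506  0.2308] [-179.7    -0.26   -1.09] [4.15 4.41 0.84] 0.004688705929689362
shift [ 0.0149 -0.0254  0.1945] len 0.148 turn [-0.011 -0.009  0.006]
```

>>> play_rows([
  [[0,0,0],[0.014,-0.024,0.05],-1],
  [[0,0,0],[0.014,-0.024,0.1],-1],
  [[0,0,0],[0.014,-0.024,0.14],-1],
  [[0,0,0],[0.014,-0.024,0.16],-1],
  [[0,0,0],[0.014,-0.024,0.16],-1],
])

```text
time: 1.92
position: [0.5296, -0.04, 0.107]
tcp_rot: [-180.0, 0.5, -1.3]
contact_force: [-0.5, 0.2, -0.3]
grip_width: 0.005
```

>>> play_rows([
  [[0,0,0],[0,0,0],-1],
  [[0,0,0],[0,0,0],-1],
  [[0,0,0],[0,0,0],-1],
])

```text
time: 2.17
position: [0.5338, -0.0406, 0.1127]
tcp_rot: [180.0, -0.2, -1.3]
contact_force: [0.4, 0.7, -0.2]
grip_width: 0.004
```

```bash
python3 go.py .539 -.031 .073;python3 - <<'E'
from plant import *
import cv2
s=get_state();print(s["position"],s["tcp_rot"])
cv2.imwrite("pics/w2.png",cv2.resize(camera("wrist")[40:300,140:440],None,fx=2.2,fy=2.2,interpolation=cv2.INTER_CUBIC)[:,:,::-1])
E
```

```text
2.1667 [ 0.5338 -0.0406  0.1127] [179.98  -0.21  -1.34] [ 0.42  0.65 -0.25] 0.004413393448035505
shift [ 0.0065 -0.013   0.0529] len 0.041 turn [ 0.001 -0.007 -0.003]
[ 0.53377637 -0.04059106  0.11267845] [179.98068128  -0.20514007  -1.33647686]
```

View pics/w2.png

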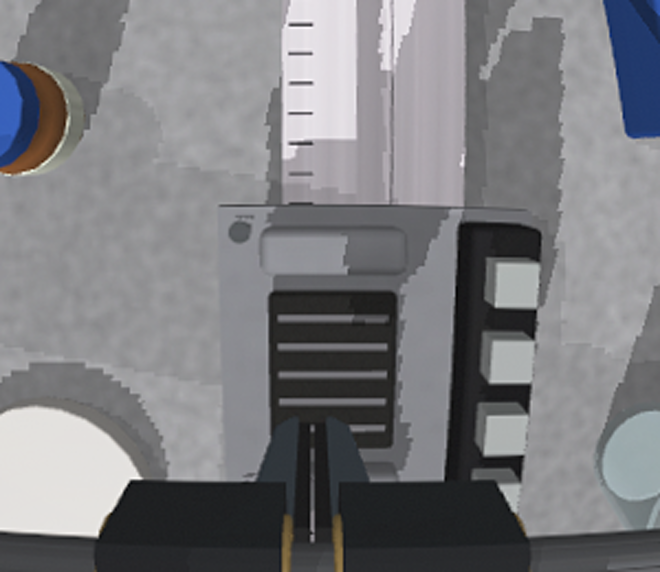

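Close view: the pad spans (269,291) to (397,447) and the tips are over its lower part. I'll recheck its position and work out the next shift.

```bash
python3 - <<'E'
from wr import *
for u,v in((269,291),(397,291),(397,447)):
    print(wray(140+u/2.2,40+v/2.2,.051,np.array([.53378,-.04059,.11268]),[179.98,-.205,-1.336],1).round(4))
E
python3 go.py .539 -.031 .074
```

```text
[0.5202 0.0024 0.051 ]
[0.5595 0.0015 0.051 ]
[ 0.56   -0.0501  0.051 ]
2.2167 [ 0.5337 -0.0405  0.1126] [179.98  -0.2   -1.34] [ 0.31  0.13 -0.3 ] 0.001533920312337212
shift [ 0.0066 -0.0129  0.0515] len 0.04 turn [ 0.001 -0.007 -0.003]
```

>>> play_rows([
  [[0,0,0],[0.0065,-0.013,0.01],-1],
  [[0,0,0],[0.0065,-0.013,0.03],-1],
  [[0,0,0],[0.0065,-0.013,0.045],-1],
  [[0,0,0],[0.0065,-0.013,0.05],-1],
  [[0,0,0],[0.0065,-0.013,0.05],-1],
])

```text
time: 2.63
position: [0.5374, -0.0301, 0.0727]
tcp_rot: [-180.0, 0.1, -1.3]
contact_force: [-0.2, 0.2, -0.6]
grip_width: 0.005
```

>>> play_rows([
  [[0,0,0],[0,0,0],-1],
  [[0,0,0],[0,0,0],-1],
  [[0,0,0],[0,0,0],-1],
  [[0,0,0],[0,0,0],-1],
])

```text
time: 2.97
position: [0.5381, -0.0307, 0.0741]
tcp_rot: [180.0, -0.1, -1.3]
contact_force: [0.1, -0.2, 0.5]
grip_width: 0.005
```

>>> play_rows([
  [[0,0,0],[0,0,0.004],-1],
  [[0,0,0],[0,0,0.007],-1],
  [[0,0,0],[0,0,0.01],-1],
  [[0,0,0],[0,0,0.012],-1],
  [[0,0,0],[0,0,0.012],-1],
])

```text
time: 3.38
position: [0.5378, -0.0307, 0.0659]
tcp_rot: [180.0, -0.0, -1.3]
contact_force: [-3.5, -0.7, 14.5]
grip_width: 0.004
```

>>> play_rows([
  [[0,0,0],[0,0,0],-1],
  [[0,0,0],[0,0,0],-1],
  [[0,0,0],[0,0,0],-1],
])

```text
time: 3.63
position: [0.5378, -0.0307, 0.0662]
tcp_rot: [180.0, -0.1, -1.3]
contact_force: [-3.8, -0.6, 14.1]
grip_width: 0.01
```

Contact made: 14 N, pad about 2 mm down. I'll press a bit deeper before pushing.

>>> play_rows([
  [[0,0,0],[0,0,0.002],-1],
  [[0,0,0],[0,0,0.0045],-1],
  [[0,0,0],[0,0,0.0045],-1],
  [[0,0,0],[0,0,0.0045],-1],
])

```text
time: 3.97
position: [0.5378, -0.0307, 0.063]
tcp_rot: [180.0, -0.1, -1.3]
contact_force: [-4.1, 0.4, 16.0]
grip_width: 0.003
```

>>> play_rows([
  [[0,0,0],[0,0.004,0],-1],
  [[0,0,0],[0,0.008,0],-1],
  [[0,0,0],[0,0.013,0],-1],
  [[0,0,0],[0,0.018,0],-1],
  [[0,0,0],[0,0.023,0],-1],
])

```text
time: 4.38
position: [0.5374, -0.0478, 0.0631]
tcp_rot: [-180.0, -0.1, -1.3]
contact_force: [-5.0, 1.8, 16.2]
grip_width: 0.004
```

```bash
python3 - <<'E'
from plant import *
import cv2
s=get_state();print(s["position"],s["tcp_rot"],s["contact_force"])
cv2.imwrite("pics/w3.png",cv2.resize(camera("wrist")[40:300,140:440],None,fx=2.2,fy=2.2,interpolation=cv2.INTER_CUBIC)[:,:,::-1])
E
```

```text
[ 0.53740918 -0.04783161  0.06310125] [-1.79985200e+02 -5.90021099e-02 -1.33022388e+00] [-4.96810183  1.78054425 16.15322658]
```

View pics/w3.png

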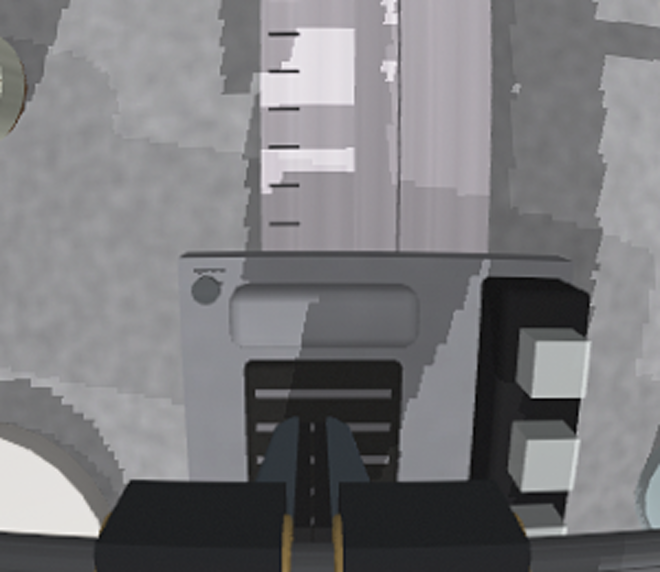

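Pad under the tips, plate's plain-side edge at row 255. I'll check that the carriage moved along with the tips.

```bash
python3 - <<'E'
from wr import *
pos=np.array([.5374,-.0478,.0631]);rot=[-179.985,-.06,-1.33]
print(wray(140+187/2.2,40+256/2.2,.043,pos,rot,1).round(4), wray(140+560/2.2,40+258/2.2,.043,pos,rot,1).round(4),"pad+", wray(140+246/2.2,40+361/2.2,.046,pos,rot,1).round(4))
E
```

```text
[0.5062 0.0118 0.043 ] [0.6005 0.0099 0.043 ] pad+ [ 0.5201 -0.0148  0.046 ]
```

The carriage followed the tips with no slip (16 mm against 17 mm). Keep pushing.

>>> play_rows([
  [[0,0,0],[0,0.006,0],-1],
  [[0,0,0],[0,0.012,0],-1],
  [[0,0,0],[0,0.018,0],-1],
  [[0,0,0],[0,0.024,0],-1],
  [[0,0,0],[0,0.03,0],-1],
])

```text
time: 4.85
position: [0.5369, -0.0704, 0.0632]
tcp_rot: [-180.0, -0.1, -1.3]
contact_force: [-3.5, 0.7, 15.5]
grip_width: 0.005
```

>>> play_rows([
  [[0,0,0],[0,0.006,0],-1],
  [[0,0,0],[0,0.012,0],-1],
  [[0,0,0],[0,0.018,0],-1],
  [[0,0,0],[0,0.024,0],-1],
  [[0,0,0],[0,0.03,0],-1],
])

```text
time: 5.27
position: [0.5364, -0.093, 0.0631]
tcp_rot: [180.0, -0.1, -1.3]
contact_force: [-5.2, 1.6, 15.2]
grip_width: 0.005
```

>>> play_rows([
  [[0,0,0],[0,0.003,0],-1],
  [[0,0,0],[0,0.006,0],-1],
  [[0,0,0],[0,0.009,0],-1],
  [[0,0,0],[0,0.012,0],-1],
  [[0,0,0],[0,0.015,0],-1],
])

```text
time: 5.68
position: [0.5361, -0.1042, 0.0632]
tcp_rot: [180.0, -0.1, -1.3]
contact_force: [-4.1, 0.9, 15.8]
grip_width: 0.008
```

>>> play_rows([
  [[0,0,0],[0,0.002,0],-1],
  [[0,0,0],[0,0.004,0],-1],
  [[0,0,0],[0,0.006,0],-1],
  [[0,0,0],[0,0.008,0],-1],
  [[0,0,0],[0,0.01,0],-1],
])

```text
time: 6.1
position: [0.5359, -0.1117, 0.0632]
tcp_rot: [180.0, -0.1, -1.3]
contact_force: [-4.4, 1.4, 16.1]
grip_width: 0.003
```

>>> play_rows([
  [[0,0,0],[0,0.001,0],-1],
  [[0,0,0],[0,0.002,0],-1],
  [[0,0,0],[0,0.003,0],-1],
  [[0,0,0],[0,0.004,0],-1],
  [[0,0,0],[0,0.004,0],-1],
])

```text
time: 6.52
position: [0.5359, -0.113, 0.0631]
tcp_rot: [-179.8, -0.1, -1.4]
contact_force: [-3.4, 5.9, 15.0]
grip_width: 0.003
```

Fy has jumped to 5.9 N at 82 mm of travel, which matches the expected stop contact. One small further push will confirm it.

>>> play_rows([
  [[0,0,0],[0,0.001,0],-1],
  [[0,0,0],[0,0.002,0],-1],
  [[0,0,0],[0,0.002,0],-1],
  [[0,0,0],[0,0.002,0],-1],
])

```text
time: 6.85
position: [0.536, -0.1137, 0.0631]
tcp_rot: [-179.8, -0.1, -1.4]
contact_force: [-2.1, 10.5, 15.5]
grip_width: 0.003
```

```bash
python3 - <<'E'
from plant import *
import cv2
s=get_state();print(s["position"],s["tcp_rot"],s["contact_force"])
cv2.imwrite("pics/s4.png",cv2.resize(camera("scene")[175:265,165:365],None,fx=4,fy=4,interpolation=cv2.INTER_CUBIC)[:,:,::-1])
E
```

```text
[ 0.53603922 -0.11369428  0.06308224] [-1.79757034e+02 -6.92207524e-02 -1.43870865e+00] [-2.11203476 10.47305294 15.52849773]
```

View pics/s4.png

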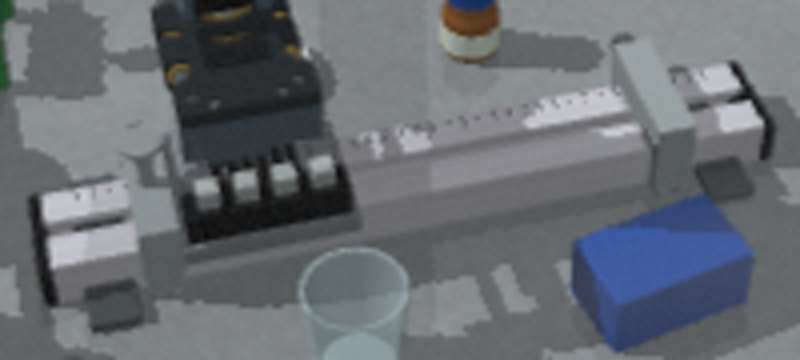

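The picture shows the carriage against the post stop, with its left edge meeting the block at about (183,245). I'll ease the sideways load, then lift straight up.

>>> play_rows([
  [[0,0,0],[0,-0.001,0],-1],
  [[0,0,0],[0,-0.001,-0.003],-1],
  [[0,0,0],[0,-0.001,-0.008],-1],
  [[0,0,0],[0,-0.001,-0.015],-1],
  [[0,0,0],[0,-0.001,-0.025],-1],
])

```text
time: 7.32
position: [0.5353, -0.1153, 0.0797]
tcp_rot: [180.0, 0.1, -1.3]
contact_force: [0.5, -0.7, -0.3]
grip_width: 0.007
```

>>> play_rows([
  [[0,0,0],[0,0,-0.04],-1],
  [[0,0,0],[0,0,-0.08],-1],
  [[0,0,0],[0,0,-0.12],-1],
  [[0,0,0],[0,0,-0.15],-1],
  [[0,0,0],[0,0,-0.15],-1],
])

```text
time: 7.73
position: [0.5385, -0.1163, 0.1975]
tcp_rot: [179.9, -0.6, -1.3]
contact_force: [1.0, -0.6, 0.3]
grip_width: 0.004
```

>>> play_rows([
  [[0,0,0],[0,-0.12,-0.05],-1],
  [[0,0,0],[0,-0.12,-0.05],-1],
  [[0,0,0],[0,-0.12,-0.05],-1],
  [[0,0,0],[0,-0.12,-0.05],-1],
  [[0,0,0],[0,-0.12,-0.05],-1],
])

```text
time: 8.15
position: [0.5375, -0.0253, 0.2292]
tcp_rot: [179.9, 0.0, -1.2]
contact_force: [-0.1, -0.4, -1.2]
grip_width: 0.003
```

```bash
python3 - <<'E'
from plant import *
import cv2,numpy as np
s=get_state();print(s["position"],s["tcp_rot"],s["contact_force"])
a=cv2.resize(camera("scene")[175:265,165:365],None,fx=4,fy=4,interpolation=cv2.INTER_CUBIC)
b=cv2.resize(camera("wrist")[40:300,100:500],None,fx=2,fy=2,interpolation=cv2.INTER_CUBIC)
b=cv2.resize(b[:, :],(360,234))
cv2.imwrite("pics/s5.png",np.vstack([a,np.hstack([b,np.zeros((234,440,3),np.uint8)])])[:,:,::-1])
E
```

```text
[ 0.53752397 -0.02530728  0.22924833] [ 1.79938026e+02  4.47315876e-02 -1.21535804e+00] [-0.06437411 -0.40437854 -1.19765516]
```

View pics/s5.png

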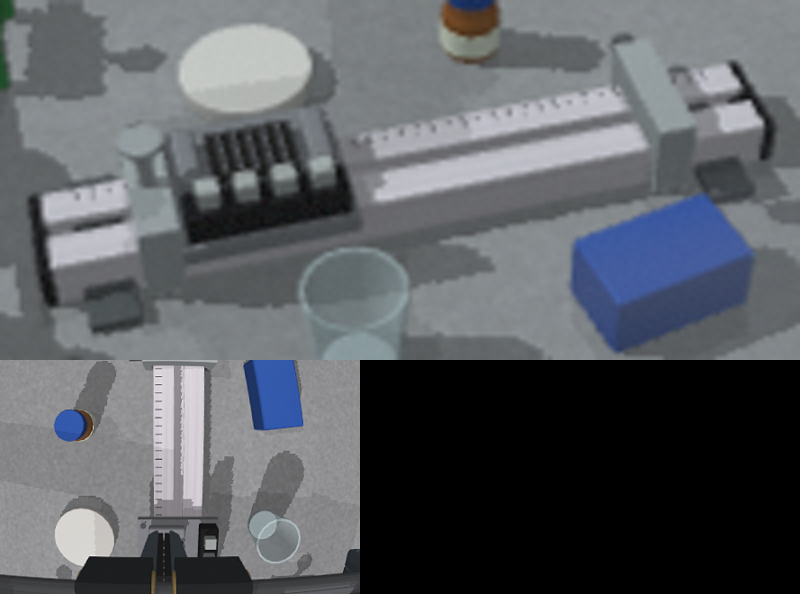

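After release, the carriage is still against the post stop: its right edge is at x≈357, as before the lift. The pad is free and the dish, jar, beaker and box are unmoved. I'll let the arm settle, then hand in.

>>> play_rows([
  [[0,0,0],[0,0,0],-1],
  [[0,0,0],[0,0,0],-1],
  [[0,0,0],[0,0,0],-1],
  [[0,0,0],[0,0,0],-1],
  [[0,0,0],[0,0,0],-1],
])

```text
time: 8.67
position: [0.5378, -0.0257, 0.2297]
tcp_rot: [180.0, 0.0, -1.4]
contact_force: [-0.4, -0.1, 0.2]
grip_width: 0.008
```

```bash
python3 -c "
from plant import *
s=get_state();print(s['time'],s['position'],s['contact_force']);print(close_job())"
```

```text
8.6667 [ 0.53777758 -0.02574854  0.22967106] [-0.35900767 -0.06744249  0.19168081]
the job is handed in; nothing more can be done
None
```

The carriage is resting against the stop with the capped post, and I've handed the job in at 8.7 s; no verdict is reported. With the gripper closed, I pressed the pad about 5 mm down (16 N). I then pushed the carriage about 82 mm along the rail towards the post, eased the side load and lifted straight off.

**Checks that agreed:**
- **Contact:** the sideways force rose to 10.5 N at the expected distance (about 81 mm).
- **After release:** the scene picture shows the carriage still against the post stop. The dish, jar, beaker and box look unmoved.
- **Robot clear:** the force on the tool is about zero, with the arm well above the rail.

**Not measured directly:** I judged that the pad had sprung back from the tool losing contact, not from a measurement. The gap to the stop comes from the picture and the contact force. I did not recheck the two bottles and the jug; the arm did not go near them.

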